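# Hang the honing shelf on the cleat

### The arm

A 6-joint arm with a two-finger parallel gripper is mounted at the origin on the work surface. World frame = base frame: x ahead of the robot, y to its left, z up, the work surface at z = 0. Lengths are in m, angles in rad, forces in N, time in s.
With the tool pointing down it reaches from about 0.225 to 0.875 m from the base axis. Payload 3.4 kg.
Tool frame: the origin (TCP) lies at the very end of the fingers, on their centre line; the grasp point (between the pads) lies 19 mm behind it; z points along the fingers, y is the direction in which the jaws open and shut (so a half turn about z gives the same grasp; the last joint's range is limited). The gripper opens to 85 mm and grips with 20 to 120 N. Pads are 22 mm wide; open, the fingers measure 114 mm over their backs; the gripper's body (76 mm by 85 mm) begins 54 mm behind the grasp point. The pads swing forward as they close: fully open they stand 13 mm farther back than shut.
Start: joints at [-1.284, 0.276, 1.505, -0, 1.361, -0.121], TCP at [0.228, -0.528, 0.231] pointing down, gripper open.
Joint ranges: [-2.89, 2.89], [-0.75, 2.08], [0.22, 2.7], [-1.18, 4.32], [0.11, 2.71], [-2.7, 2.7]. Speed limits (rad/s): [2.57, 2.57, 3.14, 3.14, 3.14, 3.14].

### API

Orientations are given as a unit quaternion [w, x, y, z].
In Python, from rig import telemetry, optics, order gives the robot as it stands.
- The arm moves only by the shell command python3 -m creep 'ROWS' [FORCE]. ROWS is a JSON object of lists of equal length, an entry for each row: "slide": the shift along the world's x, y, z normalised to -1 to 1, where 1 is 0.15 m, a list of three; "twist": the turn, a rotation vector about the world's x, y, z normalised to -1 to 1, where 1 is 360 degrees, a list of three; "fingers": the gripper's target within -1 to 1 (fully open at 1, half-way at 0, shut at -1). A call has 1 to 20 rows; each row is the pose to reach, as a shift and turn from the pose commanded when the call began, turning the shorter way round; what a row does not reach only later rows make up. A row lasts 1/10 s, in which the tool goes at most 50 mm and 8.59 degrees, less where a joint would pass 70% of its speed; a pose out of reach is approached as far as the arm can. A call with a number of a shift or a turn outside -1 to 1 is refused whole. A call with a gripper value outside its range is refused whole. The fingers move at their own pace and stop on an object; FORCE is the grip in N (left out, the last holds). Time passes only in rows, so rows that repeat a pose let the fingers close. It gives the time, the measured TCP pose, the force and the opening at its end, in the units of the state.
- telemetry.get_state(): the state, without advancing time (a new reading comes with each control period).
- optics.get_image(name): name is "scene" or "top" or "wrist"; returns a dict with "img" (480x640x3 uint8, blue, green, red), "depth" (480x640 float32, m along the optical axis (not along the pixel's ray), 0 where there is no reading), "fovy" (degrees; the focal length in pixels is half the picture's height over the tangent of half this angle, whatever the lens; pixels are square), "cx", "cy" (the principal point, pixels), "world_from_camera" (4x4, takes a point from camera to world coordinates). Camera axes: x right, y down, z forward; pixel columns grow to the right and rows downward; lengths in m; the calibration is good to about 2 mm. A picture is of the moment at which its call begins.
- order.sign_off(): hands the job in, once; it reports no verdict.
The state is a dict: "clock": time; "qpos": joint angles; "qd": joint speeds; "effort": joint torques, N m; "position": TCP position; "ee_rot": TCP orientation; "contact_force": force on the tool from outside, world axes, zero at the start; "moment": the same for the moment, N m; "width": finger opening in m.
Only numpy, scipy, OpenCV 4.12 (cv2) and the standard library are available. Lean on these libraries where they do the work, as an engineer would, in place of code of your own. Each camera call takes 0.05 s, during which the arm holds its last target.

### The job

Hang the small wooden honing shelf on the cleat of the upright board, between the things that hang there. Tilt its bottom out, feel gently for the cleat with the bevelled strip on its rear and hook it over, then swing the bottom in so that the lip below catches under the cleat and the shelf sinks fully home and plumb; let go only then. Do not force it or drop it on, and disturb nothing else on the bench.

Things in the scene. Friction and masses are not known exactly. Their poses are not given: they have to be found in the camera images.
- shelf: Honing shelf, plywood, loose, upright on the bench: 170 mm wide, 108 deep, 90 high, 0.34-0.55 kg. Origin under it, mid-width; front -x, rear +x, y along its width, z up. Shelf board 10 mm thick from x=-45 to 35, back board x=35 to 45, 90 high. Home on the cleat its axes are parallel to board's, its origin at x=-65 there and 82.5 mm below the cleat's edge, back board flat on the cleat.
- grip (a point): Where to grip the shelf, x=2, z=64 mm in its frame, axes as the shelf's: the middle of its central divider, 14 mm thick along y, top 20 mm above this point, from 26 mm in front of it (17 at the top) to the back board 33 mm behind it, which rises 26 mm above it. Beside it the shelf is clear for 70 mm, then end cheeks 8 mm thick stand at most 60 mm high.
- strip_tip (a point): Mid-length of the tip of the shelf's bevelled rear strip: x=56, z=67.5 mm in the shelf's frame, same axes. Strip: full width, x=45 to 57, top at z=90; its underside slopes from z=82.5 at the back board down to the tip, a flat 2 mm wide (x=55 to 57).
- keeper (a point): Mid-length of the upper rear edge of the keeper lip along the bottom of the shelf's rear: x=63, z=10 mm in the shelf's frame, same axes. The lip is full width, z=0 to 13, its upper rear corner chamfered 3 mm. Home, it reaches 18 mm under the cleat with 9 mm of play, so the shelf cannot go on or off upright: tilt its bottom out 10 to 20 degrees; as it swings in, it sinks the last 4 to 7 mm.
- board: Upright plywood board, fixed: 500 mm long, 240 high, 18 thick. Origin on the bench under the middle of its face; x into the board, y along it, z up. Its oak cleat, 470 mm long, sits on the face from x=0 out to x=-20, 60 mm high; its top slopes down from the front edge to 30 mm lower at the face: a V groove. The cleat is clamped fast at an unknown height, front edge 185 to 215 mm up: feel for it. Foot 12 mm thick, to x=-10.
- rack: Gouge rack, fixed, hung over the board's top edge near one end: 90 mm wide, standing out 80 mm from the board's face; dark wooden handles rise to 16 mm above the board. Origin on the board's top edge at its face, mid-width, axes as board. Rack and strop are at opposite ends, either way round.
- strop: Strop, fixed, hung over the board's top edge near its other end: a flat plate 60 mm wide, 140 high, faced with brown leather, standing out 39 mm from the board's face. Origin on the board's top edge at its face, mid-width, axes as board.
- gouge_a: Palm gouge lying on the bench in front of the board, 170 mm long, 22 thick, dark wooden handle. Origin under the front end of the handle; the blade points to x.
- gouge_b: Another palm gouge lying in front of the board, 165 mm long, 24 thick, with a stouter handle. Origin and axes as gouge_a.
- gouge_c: A third palm gouge, on the bench to the robot's left, 180 mm long, 22 thick. Origin and axes as gouge_a.
- mallet: Round wooden carver's mallet standing on its head, 74 mm in diameter, 220 high, handle up. Origin under its middle.
- oilstone: Dark grey oilstone lying on the bench, 150 x 50 x 25 mm. Origin under its middle, x along it.
- wax_tin: Round flat metal tin, 75 mm in diameter, 33 high. Origin under its middle.
- carving: Half-carved rosette panel lying flat, limewood, 120 x 120 mm, 22 thick, its petals rising to 31. Origin under its middle.
Mind the look-alikes: they are no part of the job. What is shaped like the shelf but orange is not meant.

How it is judged:
By the outcome, as a careful person would: the job done as asked, in the order asked, and still so for the second after the job is handed in, with the robot touching nothing.
It also fails if it takes over 45 s, if anything falls off the work surface, if the arm or the gripper's body presses on something with over 40 N, if the wrist force passes 120 N, or if a joint passes its speed limit or range.

## Working session

There is one attempt and no reset: what is moved stays moved. The work goes in short steps, Python scripts to look and compute and a shell command to move; the robot and the scene stay as the last step left them, time stands still between calls to the robot, and variables do not carry over. Pictures are saved under pics/ and viewed, and the job is handed in when it is done.

```bash
ls; mkdir -p pics
python3 - <<'E'
from rig import telemetry, optics
import cv2
print(telemetry.get_state())
import pickle
d={}
for n in ("scene","top","wrist"):
    r=optics.get_image(n); d[n]=r
    cv2.imwrite(f"pics/{n}0.png",r["img"]); print(n,r["fovy"],r["cx"],r["cy"],r["world_from_camera"].round(3).tolist())
pickle.dump(d,open("im0.pkl","wb"))
E
```

```text
pics
{'clock': 0.0, 'qpos': array([-1.28400542e+00,  2.76604575e-01,  1.50612480e+00, -2.57298490e-06,
        1.36066202e+00, -1.20996472e-01]), 'qd': array([-1.15558188e-03,  1.09664963e-03,  9.96364167e-04, -1.67470667e-03,
       -3.18174843e-03,  6.13908174e-05]), 'effort': array([ 1.37004445e-03, -4.16758347e+01, -2.45805466e+01,  1.56638480e-04,
        1.10802168e-02,  1.07920721e-05]), 'position': array([ 0.22788374, -0.52735928,  0.23043755]), 'ee_rot': array([-8.96178227e-04,  9.79285143e-01,  2.02484073e-01, -7.57236115e-05]), 'contact_force': array([ 0.37657737,  1.2624643 , -0.00904135]), 'moment': array([-0.04285862,  0.00370627, -0.02819812]), 'width': 0.08560724721930653}
scene 54.75055840022466 311.19904736617724 240.653421284163 [[0.287, 0.809, -0.512, 0.996], [0.958, -0.242, 0.153, -0.135], [-0.0, -0.535, -0.845, 1.016], [0.0, 0.0, 0.0, 1.0]]
top 48.935311320385004 318.77654073674563 237.39619196093335 [[-0.006, -0.988, 0.156, 0.268], [-1.0, 0.01, 0.023, -0.008], [-0.024, -0.155, -0.988, 1.471], [0.0, 0.0, 0.0, 1.0]]
wrist 70.13871518965279 321.90896656613387 237.9919949613066 [[0.396, -0.875, -0.278, 0.299], [-0.918, -0.378, -0.119, -0.496], [-0.001, 0.303, -0.953, 0.374], [0.0, 0.0, 0.0, 1.0]]
```

View pics/scene0.png

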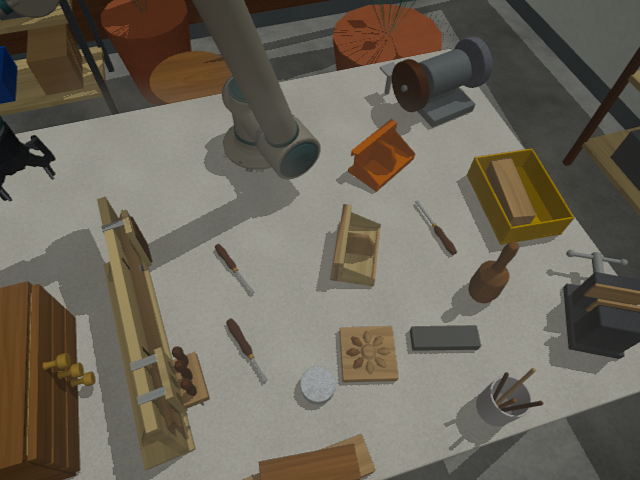

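View pics/top0.png

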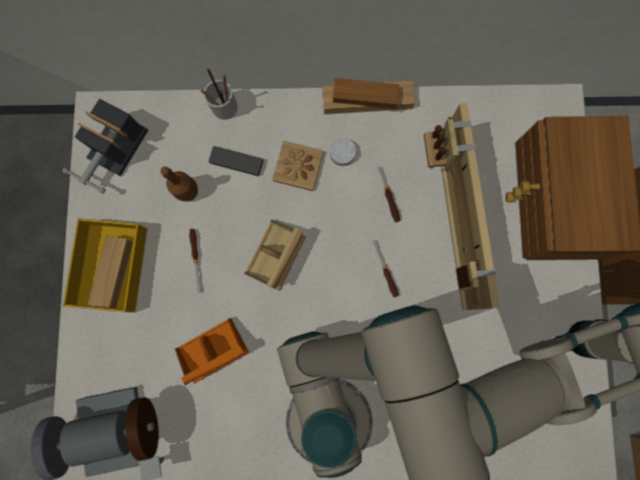

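View pics/wrist0.png

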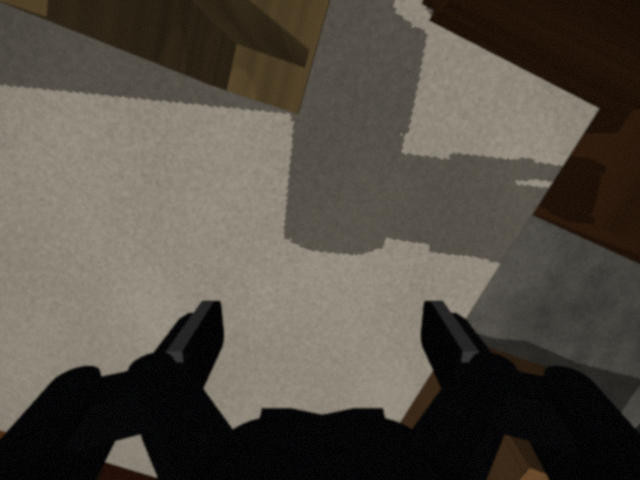

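The shelf is the plywood one at top pixel (275,255) and scene pixel (357,245). The orange one at top (212,350) is the look-alike. I'll enlarge the shelf and compute point positions.

```bash
cat > h.py <<'E'
import numpy as np,cv2,pickle
def cloud(r):
    f=240/np.tan(np.radians(r["fovy"])/2); d=r["depth"]
    v,u=np.mgrid[0:480,0:640]
    P=np.stack([(u-r["cx"])/f*d,(v-r["cy"])/f*d,d],-1)
    T=r["world_from_camera"]; W=P@T[:3,:3].T+T[:3,3]; W[d==0]=np.nan
    return W
E
python3 - <<'E'
from h import *
d=pickle.load(open("im0.pkl","rb"))
a=cv2.resize(d["top"]["img"][205:305,225:325],(400,400),interpolation=cv2.INTER_CUBIC)
b=cv2.resize(d["scene"]["img"][195:295,310:410],(400,400),interpolation=cv2.INTER_CUBIC)
cv2.imwrite("pics/crop.png",np.hstack([a,b]))
a=cv2.resize(d["top"]["img"][95:320,415:510],None,fx=2.6,fy=2.6,interpolation=cv2.INTER_CUBIC)
b=cv2.resize(d["scene"]["img"][190:475,85:220],None,fx=2.05,fy=2.05,interpolation=cv2.INTER_CUBIC)
a=a[:584];b=b[:584]
n=min(len(a),len(b))
cv2.imwrite("pics/crop2.png",np.hstack([a[:n],b[:n]]))
for n,(us,vs) in {"top":((225,325),(205,305)),"scene":((310,410),(195,300))}.items():
    W=cloud(d[n])[vs[0]:vs[1],us[0]:us[1]].reshape(-1,3)
    m=np.isfinite(W).all(1); W=W[m]
    t=W[W[:,2]>0.012]
    print(n,len(t), "max z",np.percentile(t[:,2],[50,90,98,99.5,100]))
    for lo,hi in ((.012,.03),(.045,.06),(.075,.083),(.085,.097)):
        s=t[(t[:,2]>lo)&(t[:,2]<hi)]
        if len(s)<10: continue
        r=cv2.minAreaRect((s[:,:2]*1000).astype(np.float32)); print(lo,hi,len(s),s.mean(0).round(4),r, cv2.boxPoints(r).round(0).tolist())
E
```

```text
top 1406 max z [0.06633163 0.09121659 0.09430441 0.09627753 0.10059335]
0.012 0.03 535 [0.4548 0.1584 0.0157] ((450.80224609375, 151.06576538085938), (113.22451782226562, 169.20401000976562), 63.36806869506836) [[350.0, 138.0], [501.0, 63.0], [552.0, 164.0], [401.0, 240.0]]
0.045 0.06 70 [0.4457 0.1485 0.0514] ((451.4302062988281, 156.7366180419922), (65.13597869873047, 170.2895050048828), 67.18411254882812) [[360.0, 160.0], [517.0, 94.0], [543.0, 154.0], [386.0, 220.0]]
0.075 0.083 80 [0.4423 0.1382 0.0804] ((445.7473449707031, 139.617919921875), (76.55802154541016, 169.24310302734375), 63.7649040222168) [[353.0, 143.0], [505.0, 68.0], [539.0, 137.0], [387.0, 211.0]]
0.085 0.097 527 [0.4336 0.1173 0.0895] ((444.2432861328125, 136.551513671875), (69.62647247314453, 169.53509521484375), 63.926513671875) [[353.0, 143.0], [505.0, 68.0], [536.0, 131.0], [383.0, 205.0]]
scene 2081 max z [0.04710018 0.09029757 0.09212169 0.09310909 0.09458878]
0.012 0.03 681 [0.4621 0.1547 0.0185] ((448.80755615234375, 147.20887756347656), (107.5301284790039, 174.3040771484375), 64.31571960449219) [[347.0, 137.0], [504.0, 61.0], [551.0, 158.0], [394.0, 233.0]]
0.045 0.06 231 [0.454  0.1411 0.0518] ((452.8596496582031, 151.8198699951172), (73.16326141357422, 172.70379638671875), 61.090824127197266) [[360.0, 162.0], [511.0, 78.0], [546.0, 142.0], [395.0, 226.0]]
0.075 0.083 88 [0.4611 0.1347 0.08  ] ((475.0139465332031, 125.83464813232422), (59.68437194824219, 117.455322265625), 53.65675735473633) [[410.0, 137.0], [505.0, 67.0], [540.0, 115.0], [445.0, 185.0]]
0.085 0.097 578 [0.4371 0.1132 0.0895] ((443.32147216796875, 135.84036254882812), (71.77517700195312, 173.18496704101562), 63.96220779418945) [[350.0, 142.0], [505.0, 66.0], [537.0, 130.0], [381.0, 206.0]]
```

View pics/crop.png

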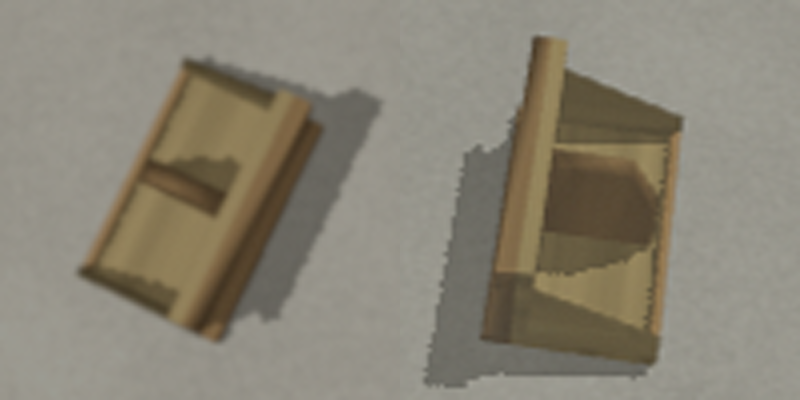

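View pics/crop2.png

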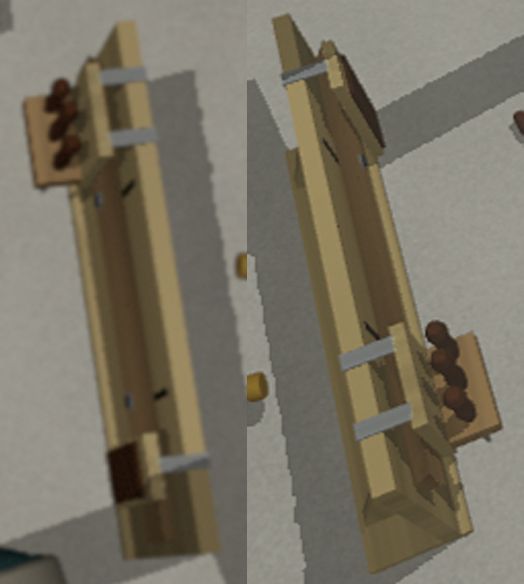

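The crop confirms it: bare plywood shelf, central divider, back board and rear strip facing −y, towards the board. Next I'll measure the board, rack, strop and cleat, and refine the shelf.

Run:
```python
from h import *
d=pickle.load(open("im0.pkl","rb"))
C={n:cloud(d[n]) for n in("top","scene")}
# board top rim
for n,W in C.items():
    P=W.reshape(-1,3); P=P[np.isfinite(P).all(1)]
    P=P[(P[:,1]<-.2)&(P[:,1]>-.55)&(P[:,0]>.05)&(P[:,0]<.75)]
    s=P[(P[:,2]>.232)&(P[:,2]<.247)]
    # keep largest cluster along board
    r=cv2.minAreaRect((s[:,:2]*1000).astype(np.float32)); print(n,"rim",len(s),r,cv2.boxPoints(r).round(0).tolist())
    a,b=np.polyfit(s[:,0],s[:,1],1); print("line",a,b,np.degrees(np.arctan(a)), "resid",np.std(s[:,1]-a*s[:,0]-b), np.median(s[:,2]))
    ydir=np.array([1,a])/np.hypot(1,a); xdir=np.array([ydir[1],-ydir[0]])
    o=np.array([s[:,0].mean(),0]);o[1]=a*o[0]+b
    # profile across board in board-ish coords (x from rim centre)
    X=(P[:,:2]-o)@xdir; Y=(P[:,:2]-o)@ydir
    print("Y range rim",np.percentile((s[:,:2]-o)@ydir,[0.5,1,5,95,99,99.5]))
    for y0 in np.arange(-.24,.25,.04):
        m=(abs(Y-y0)<.02)
        row=[]
        for x0 in np.arange(-.10,.03,.005):
            k=m&(abs(X-x0)<.0025); row.append("%4d"%(np.median(P[k,2])*1000) if k.sum()>2 else "   .")
        print("%5.2f"%y0," ".join(row))
# shelf
for n,W in C.items():
    P=W.reshape(-1,3); P=P[np.isfinite(P).all(1)]
    P=P[(abs(P[:,0]-.45)<.13)&(abs(P[:,1]-.15)<.12)]
    th=np.radians(-116.1); xd=np.array([np.cos(th),np.sin(th)]); yd=np.array([-xd[1],xd[0]])
    o=np.array([.4545,.1577]); X=(P[:,:2]-o)@xd; Y=(P[:,:2]-o)@yd
    b=(P[:,2]>.0865)
    print(n,"top strip X",np.percentile(X[b],[2,10,50,90,98])*1000,"Y",np.percentile(Y[b],[0,1,2,50,98,99,100])*1000, "slope deg",np.degrees(np.polyfit(Y[b],X[b],1)[0]))
    dv=(P[:,2]>.068)&(P[:,2]<.0865)&(X<.028)&(X>-.02)&(abs(Y)<.03)
    print("div",dv.sum(),np.percentile(X[dv],[5,95])*1000,np.percentile(Y[dv],[5,50,95])*1000, "med z top",np.median(P[b,2]))
```

```text
top rim 2267 ((520.77490234375, -331.82275390625), (461.1093444824219, 88.18382263183594), 6.824596405029297) [[287.0, -315.0], [297.0, -403.0], [755.0, -348.0], [744.0, -261.0]]
line 0.1402250458704884 -0.423403499219129 7.982256314229921 resid 0.019417354348839976 0.23952892181757357
Y range rim [-0.24235664 -0.23988565 -0.21554836  0.20149702  0.20988675  0.21261154]
-0.24    1    3   -1    1    0   -1   -2    0   -1    0   -1   -1    0   -1   -1  146    0    4   11  155  237  237  235    0    0   -2
-0.20   -1   -1   -1   -1    0    0    0    0   -1   -1    0  122  153    2    0  167    1    9   15  190  239  239  238  238    .    .
-0.16    0   -1   -1    0    0   -1    0   -2   -2    0   -2  144  189  239  237    2    1  237  240  203  236  240  238  238    .    .
-0.12    0   -1    0   -1   -2   -1   -1    0    0    0    0    0  110    5    0    0  166    1   13  176  206  237  238  238    .    .
-0.08   -1   -1    0    0    0    0    0   -1    0    0   -1   -1    0   -1   -2    0  171    1    9   24  187  238  239  238  237    .
-0.04   -2   -1    0   -1   -1   -1    0    0  
[... 3105 characters left out ...]
 .    .    .    .    .    .    .    .    .    .    .    .    .    .    .    .    .
top top strip X [34.72307116 37.7359572  47.14892713 55.9408023  57.73436005] Y [-84.67428572 -83.41332177 -81.92642518  -0.24195863  80.9612465
  82.30235428  84.25804545] slope deg -0.2018489672778561
div 87 [-16.94338137  26.43644873] [-7.33751365 -1.15100069  5.54241795] med z top 0.08969035179688278
scene top strip X [37.81293684 40.15523759 49.42364152 58.27067005 59.99911707] Y [-86.98858068 -82.34403413 -81.01413323   5.20536827  83.11523535
  84.76779673  86.20635305] slope deg -0.057842507458170746
div 152 [-15.45979746  25.31746076] [-6.0883085   4.65845574  8.21690032] med z top 0.08984755375610354
```

Run:
```python
from h import *
d=pickle.load(open("im0.pkl","rb"))
for n in("top","scene"):
    W=cloud(d[n]);P=W.reshape(-1,3); P=P[np.isfinite(P).all(1)]
    P=P[(P[:,1]<-.2)&(P[:,1]>-.55)&(P[:,0]>.05)&(P[:,0]<.8)]
    s=P[(P[:,2]>.232)&(P[:,2]<.247)]
    a,b=.17,-.43
    best=0
    for a_ in np.arange(.1,.3,.004):
      for b_ in np.arange(-.5,-.38,.002):
        k=(abs(s[:,1]-a_*s[:,0]-b_)<.009).sum()
        if k>best: best=k;a,b=a_,b_
    for _ in range(15):
        k=abs(s[:,1]-a*s[:,0]-b)<.0115; a,b=np.polyfit(s[k,0],s[k,1],1)
    th=np.arctan(a); ydir=np.array([np.cos(th),np.sin(th)]); xdir=np.array([ydir[1],-ydir[0]])
    t=s[k]; Yt=t[:,:2]@ydir; Xt=t[:,:2]@xdir
    print(n,"yaw",np.degrees(th),"Y ends",np.percentile(Yt,[.2,1,99,99.8]),"X",np.percentile(Xt,[1,5,50,95,99]))
    X=P[:,:2]@xdir; Y=P[:,:2]@ydir; xf=np.median(Xt)-.009; yc=.5*(np.percentile(Yt,.5)+np.percentile(Yt,99.5)); print("face X",xf,"Yc",yc,"origin",xf*xdir+yc*ydir)
    X=X-xf;Y=Y-yc
    for y0 in np.arange(-.24,.25,.03):
        m=(abs(Y-y0)<.015); row=[]
        for x0 in np.arange(-.09,.02,.004):
            q=m&(abs(X-x0)<.002); row.append("%4d"%(np.percentile(P[q,2],80)*1000) if q.sum()>1 else "   .")
        print("%5.2f"%y0," ".join(row))
    q=(X<-.024)&(P[:,2]>.13); print("out Y extents: neg",np.percentile(Y[q&(Y<0)],[1,50,99]) if (q&(Y<0)).any() else 0,"pos",np.percentile(Y[q&(Y>0)],[1,50,99]))
    q=(X<-.008)&(X>-.024)&(P[:,2]>.15)&(P[:,2]<.22)&(Y>-.1)&(Y<.05); 
    e=(X<-.0175)&(X>-.0215)&q; print("cleat edge z",np.percentile(P[e,2],[50,80,90,95,99]), "Xmin cleat",np.percentile(X[(abs(Y)<.06)&(P[:,2]>.17)],[1,5]))
```

```text
top yaw 5.877384634904393 Y ends [0.254965   0.2582559  0.74827032 0.75264894] X [0.40254011 0.40361658 0.41189256 0.42127537 0.42245811]
face X 0.4028925590136028 Yc 0.5035566663356166 origin [ 0.54216579 -0.34921052]
-0.24    3    4    2    4    1    1    1    2    2    1    0    0    0    1    0    0    1    2  190  193   12   14  179  214  240  241  239  239
-0.21    2    0    0    1    0    1    1    1    2    2    0    0    2    2  203  139  110  147  193  195  187  181  177  225  242  240  240  240
-0.18    1    1    2    0    0    0    1   -1    1    0    2    1    2  203  239  242  243  241  239  238  240  244  240  236  241  242  239  240
-0.15    1    1    1    0    2    2    1    3    1    0    0    1    2  201  238  242  239  240    3  236  241  242  236  234  240  240  240  239
-0.12    1    0    1    1    2    1    0    0    1    4    1    2    1    1    2    1    2  181  194  195  187  183  177  231  239  240  240  240
-0.09    2    1    0    1    1    1    1    2    1    1    2    0    1    4    1    0    1  163  193  194  187  181  184  227  240  241  241  240
-0.06
[... 4010 characters left out ...]
 242  243  242  242  240  240  240  238  241  241  241  241
 0.18    1    1    1  170  171  171  221  240  244  247  240  170  170  171  231  242  242  242  240  241  190  239  239  239  241  241  241  241
 0.21    1    1    0  169  170  170  194  218  218  218  171  170  170  170  228  239  240  240  199  197  191  184  179  232  241  241  241  241
 0.24    0    1    1    0    1    2    0    1    1    0    0    2    1    1    0    1    1    1  190  187  171  170  170  217  238  239  239  238
out Y extents: neg [-0.31692319 -0.30478288 -0.13839889] pos [0.12147566 0.17223692 0.20986858]
cleat edge z [0.18166159 0.19814871 0.20112588 0.20210428 0.20336535] Xmin cleat [-0.019508   -0.01901544]
```

Measurements:
- **Board:** yaw 5.87°, origin near (0.543, −0.351). The cleat edge looks to be around z = 0.20.
- **Free stretch:** board y from −0.135 (strop) to +0.12 (rack). The shelf goes at y ≈ −0.007.
- **Shelf:** origin (0.454, 0.1565), +x heading −116°.

I'll raise the arm first and move towards the shelf.

```bash
python3 -m creep '{"slide":[[0,0,0.33],[0,0,0.66],[0,0.2,0.9],[0.05,0.5,0.9],[0.2,0.8,0.9],[0.3,1,0.9]],"twist":[[0,0,0],[0,0,0],[0,0,0.02],[0,0,0.04],[0,0,0.06],[0,0,0.08]],"fingers":[1,1,1,1,1,1]}'
python3 -m creep '{"slide":[[0.1,0.33,0],[0.2,0.66,0],[0.3,1,0],[0.3,1,0]],"twist":[[0,0,0.01],[0,0,0.02],[0,0,0.033],[0,0,0.033]],"fingers":[1,1,1,1]}'
python3 -m creep '{"slide":[[0.1,0.33,0],[0.2,0.66,0],[0.3,1,0],[0.3,1,0]],"twist":[[0,0,0],[0,0,0],[0,0,0],[0,0,0]],"fingers":[1,1,1,1]}'
python3 -m creep '{"slide":[[0.1,0.33,0],[0.2,0.66,0],[0.3,1,0],[0.3,1,0]],"twist":[[0,0,0],[0,0,0],[0,0,0],[0,0,0]],"fingers":[1,1,1,1]}'
cat > g.py <<'E'
import numpy as np,sys
from scipy.spatial.transform import Rotation as R
from rig import telemetry
def rot(q): return R.from_quat([q[1],q[2],q[3],q[0]])
def Rz(deg): return R.from_euler("z",deg,degrees=True)
SH=np.array([.4539,.1565,0]); SY=-116.0
BO=np.array([.543,-.3505,0]); BY=5.87-90
def toolrot(lean):  # in shelf frame
    l=np.radians(lean); return R.from_matrix(np.array([[-np.cos(l),0,-np.sin(l)],[0,1,0],[np.sin(l),0,-np.cos(l)]]).T)
def delta(p,Rt,quiet=False):
    s=telemetry.get_state(); p0=s["position"]; r0=rot(s["ee_rot"])
    rv=(Rt*r0.inv()).as_rotvec()
    print("slide",((p-p0)/.15).round(4).tolist(),"twist",(rv/(2*np.pi)).round(4).tolist(),"F",s["contact_force"].round(1),"w",round(s["width"],4),"t",round(s["clock"],2))
E
python3 - <<'E'
from g import *
Rt=Rz(SY)*toolrot(10); z=Rt.as_matrix()[:,2]
g=SH+Rz(SY).apply([.002,0,.064]); p=g+.019*z; print(g,p)
delta(p,Rt); delta(p-.08*z,Rt)
E
```

```text
clock: 0.75
position: [0.2734, -0.3751, 0.3667]
ee_rot: [0.0, 0.897, 0.442, 0.001]
contact_force: [0.8, -0.7, 0.1]
width: 0.085
clock: 1.15
position: [0.3183, -0.2228, 0.3667]
ee_rot: [-0.001, 0.846, 0.533, 0.001]
contact_force: [-0.9, -0.9, 0.0]
width: 0.0856
clock: 1.55
position: [0.3636, -0.0735, 0.3664]
ee_rot: [-0.001, 0.846, 0.533, 0.001]
contact_force: [0.1, -0.8, -0.3]
width: 0.0856
clock: 1.95
position: [0.4092, 0.0758, 0.3658]
ee_rot: [-0.001, 0.846, 0.533, 0.001]
contact_force: [0.6, -1.7, -0.0]
width: 0.0853
[0.45302326 0.15470241 0.064     ] [0.45157693 0.15173701 0.04528865]
slide [0.2826, 0.5061, -2.1369] twist [-0.0253, 0.0121, -0.001] F [ 0.6 -1.7 -0. ] w 0.0853 t 1.95
slide [0.3232, 0.5894, -1.6117] twist [-0.0253, 0.0121, -0.001] F [ 0.6 -1.7 -0. ] w 0.0853 t 1.95
```

```bash
python3 -m creep '{"slide":[[0.1,0.2,-0.2],[0.2,0.4,-0.5],[0.323,0.589,-0.8],[0.323,0.589,-0.8],[0.323,0.589,-0.8]],"twist":[[-0.01,0.006,0],[-0.0253,0.0121,-0.001],[-0.0253,0.0121,-0.001],[-0.0253,0.0121,-0.001],[-0.0253,0.0121,-0.001]],"fingers":[1,1,1,1,1]}'
python3 - <<'E'
from g import *
from h import *
from rig import optics
Rt=Rz(SY)*toolrot(10); z=Rt.as_matrix()[:,2]
g=SH+Rz(SY).apply([.002,0,.064]); p=g+.019*z
delta(p-.08*z,Rt); delta(p,Rt)
r=optics.get_image("wrist"); img=r["img"].copy()
f=240/np.tan(np.radians(r["fovy"])/2); Ti=np.linalg.inv(r["world_from_camera"])
for q in ([.002,0,.064],[.002,.007,.084],[.035,.007,.084],[.002,-.007,.084],[.035,-.007,.084],[.035,.085,.09],[.035,-.085,.09],[.057,.085,.09],[-.045,.085,0.01]):
    c=Ti[:3,:3]@(SH+Rz(SY).apply(q))+Ti[:3,3]; u=(c[0]/c[2]*f+r["cx"],c[1]/c[2]*f+r["cy"])
    cv2.circle(img,(int(u[0]),int(u[1])),3,(0,0,255),1)
cv2.imwrite("pics/w1.png",img)
E
```

```text
clock: 2.45
position: [0.4563, 0.1594, 0.2444]
ee_rot: [0.047, 0.846, 0.526, -0.077]
contact_force: [-0.7, -0.2, -0.2]
width: 0.0853
slide [0.009, 0.0321, -0.8023] twist [0.0008, -0.0006, 0.0008] F [-0.7 -0.2 -0.2] w 0.0853 t 2.45
slide [-0.0316, -0.0511, -1.3275] twist [0.0008, -0.0006, 0.0008] F [-0.7 -0.2 -0.2] w 0.0853 t 2.45
```

View pics/w1.png

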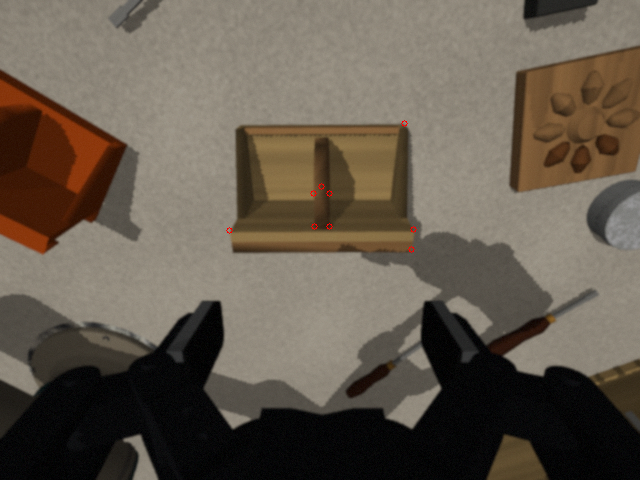

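The wrist view shows the shelf at (320,185). My reprojected corners land within about 2 px, so I'll descend and grip.

```bash
python3 -m creep '{"slide":[[0.009,0.032,-0.3],[0.009,0.032,-0.6],[0.009,0.032,-0.8],[0.009,0.032,-0.8],[0.009,0.032,-0.8]],"twist":[[0.001,-0.001,0.001],[0.001,-0.001,0.001],[0.001,-0.001,0.001],[0.001,-0.001,0.001],[0.001,-0.001,0.001]],"fingers":[1,1,1,1,1]}'
python3 - <<'E'
from g import *
Rt=Rz(SY)*toolrot(10); z=Rt.as_matrix()[:,2]
g=SH+Rz(SY).apply([.002,0,.064]); p=g+.019*z
delta(p,Rt)
E
```

```text
clock: 3.0
position: [0.4592, 0.1641, 0.1287]
ee_rot: [0.047, 0.846, 0.527, -0.068]
contact_force: [0.1, 0.5, -0.0]
width: 0.0855
slide [-0.0507, -0.0823, -0.556] twist [-0.0007, 0.0017, 0.0001] F [ 0.1  0.5 -0. ] w 0.0855 t 3.0
```

```bash
python3 -m creep '{"slide":[[-0.017,-0.027,-0.18],[-0.034,-0.054,-0.36],[-0.05,-0.082,-0.54],[-0.05,-0.082,-0.54],[-0.05,-0.082,-0.54]],"twist":[[0,0.001,0],[0,0.001,0],[0,0.001,0],[0,0.001,0],[0,0.001,0]],"fingers":[1,1,1,1,1]}'
python3 -m creep '{"slide":[[0,0,0],[0,0,0],[0,0,0],[0,0,0],[0,0,0],[0,0,0],[0,0,0],[0,0,0],[0,0,0],[0,0,0]],"twist":[[0,0,0],[0,0,0],[0,0,0],[0,0,0],[0,0,0],[0,0,0],[0,0,0],[0,0,0],[0,0,0],[0,0,0]],"fingers":[-0.4,-0.5,-0.6,-0.7,-0.8,-0.9,-1,-1,-1,-1]}' 80
python3 - <<'E'
from g import *
Rt=Rz(SY)*toolrot(10); z=Rt.as_matrix()[:,2]
g=SH+Rz(SY).apply([.002,0,.064]); p=g+.019*z
delta(p,Rt)
E
```

```text
clock: 3.5
position: [0.4524, 0.153, 0.0476]
ee_rot: [0.045, 0.845, 0.528, -0.071]
contact_force: [0.7, 1.1, -0.2]
width: 0.0855
clock: 4.5
position: [0.4511, 0.1532, 0.0458]
ee_rot: [0.045, 0.845, 0.529, -0.072]
contact_force: [0.9, 0.3, 4.9]
width: 0.0132
slide [0.0035, -0.0094, -0.0035] twist [-0.0007, 0.0004, -0.0002] F [0.9 0.3 4.9] w 0.0132 t 4.5
```

```bash
python3 -m creep '{"slide":[[0,0,0.05],[0,0,0.15],[0,0,0.35],[0,0,0.6],[0,0,0.85],[0,0,1],[0,0,1],[0,0,1]],"twist":[[0,0,0],[0,0,0],[0,0,0],[0,0,0],[0,0,0],[0,0,0],[0,0,0],[0,0,0]],"fingers":[-1,-1,-1,-1,-1,-1,-1,-1]}'
cat > look.py <<'E'
from g import *
from h import *
from rig import optics
def proj(r,P):
    f=240/np.tan(np.radians(r["fovy"])/2); Ti=np.linalg.inv(r["world_from_camera"])
    c=np.asarray(P)@Ti[:3,:3].T+Ti[:3,3]; return c[:,:2]/c[:,2:]*f+[r["cx"],r["cy"]]
KEY=np.array([[.035,.085,.09],[.035,-.085,.09],[.057,.085,.09],[.057,-.085,.09],[-.045,.085,0],[-.045,-.085,0],[-.045,.085,.01],[-.045,-.085,.01],[-.015,0,.084],[.035,0,.084],[.063,.085,0],[.063,-.085,0]])
def shelfpose(lean=10):
    """shelf pose implied by tool"""
    s=telemetry.get_state(); r=rot(s["ee_rot"]); Rs=r*toolrot(lean).inv()
    g=s["position"]-.019*r.as_matrix()[:,2]
    return g-Rs.apply([.002,0,.064]),Rs
E
python3 - <<'E'
from look import *
o,Rs=shelfpose(); print(o,Rs.as_euler("ZYX",degrees=True)); s=telemetry.get_state(); print(s["contact_force"],s["moment"])
ims=[]
for n,w in (("scene",(230,90)),("top",(180,150))):
    r=optics.get_image(n); img=r["img"].copy()
    uv=proj(r,o+Rs.apply(KEY)); c=uv.mean(0).astype(int); x0=c-60
    a=cv2.resize(img[x0[1]:x0[1]+120,x0[0]:x0[0]+120],(400,400),interpolation=cv2.INTER_CUBIC)
    for q in (uv-x0+.5)*400/120: cv2.circle(a,tuple(q.astype(int)),3,(0,0,255),1)
    ims.append(a)
cv2.imwrite("pics/held.png",np.hstack(ims))
E
```

```text
clock: 5.3
position: [0.4493, 0.1529, 0.1943]
ee_rot: [0.044, 0.845, 0.528, -0.073]
contact_force: [-0.4, -0.0, -4.6]
width: 0.013
[0.45162438 0.15788796 0.14904175] [-115.95912244    0.18885713   -0.15099563]
[-0.4316352  -0.0346722  -4.56865752] [ 0.22891398 -0.10270032  0.07609996]
```

View pics/held.png

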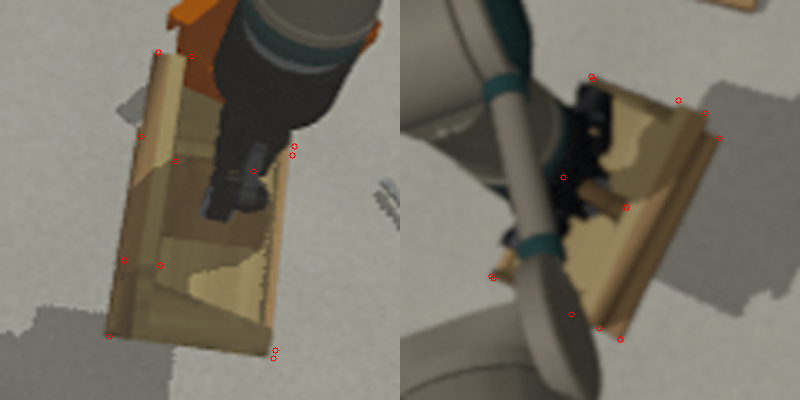

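Held firmly: width 13 mm, weight 4.6 N, and the overlay fits. Now I'll work out the tilted standoff in front of the cleat.

```bash
cat > plan.py <<'E'
from look import *
RB=Rz(BY)
YB=-.007
def ry(t): return R.from_euler("y",t,degrees=True)
def corner_target(cx,cz,th,lean=10,Y=YB):
    """shelf corner (45,82.5) at board (cx,cz) [m], tilt th -> tool p,R"""
    Rs=RB*ry(th); c=BO+RB.apply([cx,Y,0])+[0,0,cz]
    o=c-Rs.apply([.045,0,.0825]); Rt=Rs*toolrot(lean)
    g=o+Rs.apply([.002,0,.064]); return g+.019*Rt.as_matrix()[:,2],Rt
def where():
    o,Rs=shelfpose(); c=o+Rs.apply([.045,0,.0825]); b=RB.inv().apply(c-BO); e=(RB.inv()*Rs).as_euler("ZYX",degrees=True)
    s=telemetry.get_state(); fb=RB.inv().apply(s["contact_force"]); mb=RB.inv().apply(s["moment"])
    print("corner board mm",(b*1000).round(1),"zyx deg",e.round(2),"F board",fb.round(1),"M",mb.round(2),"t",round(s["clock"],2),"w",round(s["width"],4))
E
python3 - <<'E'
from plan import *
where(); delta(*corner_target(-.092,.235,15)); delta(*corner_target(-.022,.235,15))
E
```

```text
corner board mm [-476.3  -63.2  230.4] zyx deg [-31.83   0.07  -0.27] F board [ 1.  -0.3 -4.4] M [ 0.14  0.22 -0.01] t 5.4 w 0.0128
slide [0.4869, -2.4308, 0.1073] twist [0.0412, -0.0081, 0.0878] F [-0.2 -1.1 -4.4] w 0.0128 t 5.4
slide [0.5346, -2.8951, 0.1073] twist [0.0412, -0.0081, 0.0878] F [-0.2 -1.1 -4.4] w 0.0128 t 5.4
```

```bash
python3 -m creep '{"slide":[[0.03,-0.1,0.03],[0.08,-0.3,0.08],[0.14,-0.5,0.15],[0.18,-0.7,0.2],[0.2,-0.9,0.2],[0.2,-1,0.2]],"twist":[[0,0,0.01],[0.005,-0.001,0.02],[0.01,-0.002,0.035],[0.015,-0.003,0.05],[0.02,-0.004,0.06],[0.02,-0.004,0.065]],"fingers":[-1,-1,-1,-1,-1,-1]}'
python3 -m creep '{"slide":[[0.03,-0.2,0],[0.08,-0.4,0],[0.14,-0.6,0],[0.18,-0.8,0],[0.2,-0.95,0],[0.2,-0.95,0]],"twist":[[0.005,0,0.005],[0.01,-0.002,0.01],[0.015,-0.003,0.015],[0.02,-0.004,0.02],[0.02,-0.004,0.02],[0.02,-0.004,0.02]],"fingers":[-1,-1,-1,-1,-1,-1]}'
python3 - <<'E'
from plan import *
where(); delta(*corner_target(-.092,.235,15)); delta(*corner_target(-.022,.235,15))
E
```

```text
clock: 6.0
position: [0.4794, 0.0001, 0.2235]
ee_rot: [0.011, 0.722, 0.691, -0.02]
contact_force: [0.3, 0.7, -4.2]
width: 0.0133
clock: 6.6
position: [0.5098, -0.1429, 0.2226]
ee_rot: [-0.025, 0.678, 0.734, 0.033]
contact_force: [-0.3, 0.6, -3.7]
width: 0.013
corner board mm [-162.1  -13.4  248.6] zyx deg [-1.17 14.67  0.93] F board [-0.6 -0.2 -3.7] M [ 0.03  0.03 -0.03] t 6.6 w 0.013
slide [0.0797, -0.4603, -0.0886] twist [0.0007, 0.0026, 0.0039] F [-0.3  0.6 -3.7] w 0.013 t 6.6
slide [0.1275, -0.9246, -0.0886] twist [0.0007, 0.0026, 0.0039] F [-0.3  0.6 -3.7] w 0.013 t 6.6
```

```bash
python3 -m creep '{"slide":[[0.02,-0.1,-0.02],[0.04,-0.25,-0.05],[0.08,-0.4,-0.09],[0.08,-0.46,-0.09],[0.08,-0.46,-0.09],[0.08,-0.46,-0.09]],"twist":[[0,0.001,0.002],[0.001,0.003,0.004],[0.001,0.003,0.004],[0.001,0.003,0.004],[0.001,0.003,0.004],[0.001,0.003,0.004]],"fingers":[-1,-1,-1,-1,-1,-1]}'
cat > snap.py <<'E'
import sys
from plan import *
def snap(name,nm,half=70):
    o,Rs=shelfpose()
    r=optics.get_image(nm); img=r["img"]
    uv=proj(r,o+Rs.apply(KEY)); 
    E=float(sys.argv[1]) if len(sys.argv)>1 else .2
    bp=BO+RB.apply(np.array([[x,y,z] for y in (-.235,.235) for x,z in ((-.02,E),(0,.24))]))
    vb=proj(r,bp)
    c=uv.mean(0).astype(int); x0=np.maximum(c-half,0)
    k=540/(2*half); a=cv2.resize(img[x0[1]:x0[1]+2*half,x0[0]:x0[0]+2*half],None,fx=k,fy=k,interpolation=cv2.INTER_CUBIC)
    for q in (uv-x0+.5)*k: cv2.circle(a,tuple(q.astype(int)),3,(0,0,255),1)
    for i in (0,1): cv2.line(a,tuple(((vb[i]-x0+.5)*k).astype(int)),tuple(((vb[i+2]-x0+.5)*k).astype(int)),(255,0,0),1)
    cv2.imwrite(name,a)
E
python3 - <<'E'
from snap import *
where(); delta(*corner_target(-.022,.235,15))
snap("pics/s1.png","scene",80); snap("pics/t1.png","top",70)
E
```

```text
clock: 7.2
position: [0.5219, -0.2077, 0.2115]
ee_rot: [-0.034, 0.668, 0.743, 0.031]
contact_force: [-0.4, 1.0, -3.4]
width: 0.0131
corner board mm [-96.1  -6.2 236.9] zyx deg [ 0.24 15.24  0.06] F board [-1.  -0.3 -3.4] M [ 0.04 -0.01  0.07] t 7.2 w 0.0131
slide [0.0467, -0.4928, -0.0143] twist [-0.0007, 0.0001, -0.0006] F [-0.4  1.  -3.4] w 0.0131 t 7.2
```

View pics/s1.png

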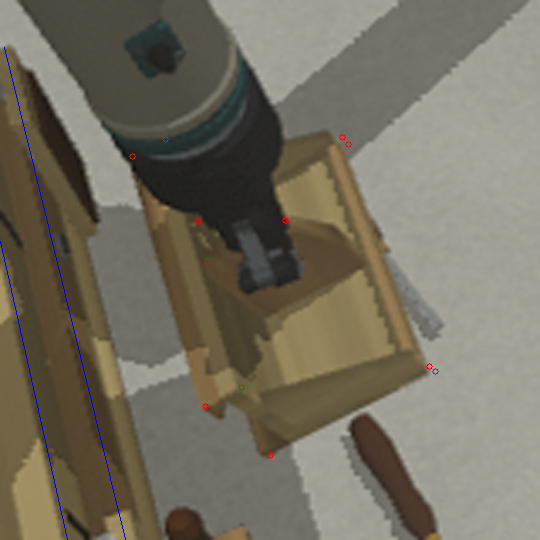

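View pics/t1.png

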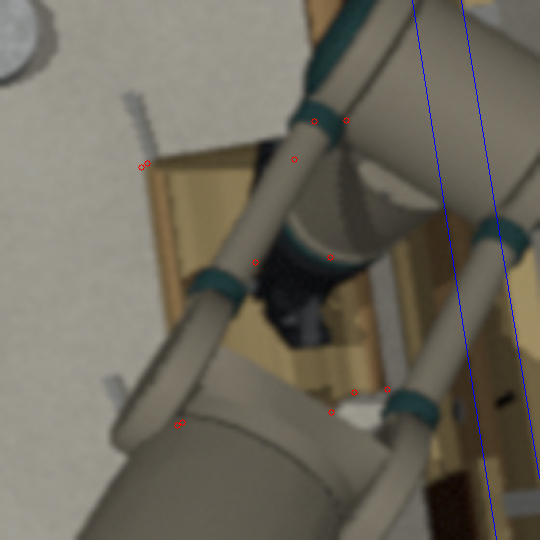

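The overlay sits 1–2 px off at the shelf's front, so I'll check its tilt and offset in the hand by fitting planes to the depth.

```bash
cat > fit.py <<'E'
from plan import *
def fit():
  for n in ("scene","top"):
    o,Rs=shelfpose(); r=optics.get_image(n); P=cloud(r).reshape(-1,3); P=P[np.isfinite(P).all(1)]
    L=Rs.inv().apply(P-o)*1000
    L=L[(abs(L[:,1])<84)&(L[:,0]>-60)&(L[:,0]<75)&(L[:,2]>-10)&(L[:,2]<105)]
    fl=L[(L[:,2]>3)&(L[:,2]<18)&(L[:,0]>-40)&(L[:,0]<28)&(abs(L[:,1])>14)&(abs(L[:,1])<73)]
    if len(fl)>30:
        A=np.c_[fl[:,0],fl[:,1],np.ones(len(fl))]; c,*_=np.linalg.lstsq(A,fl[:,2],rcond=None)
        k=abs(fl[:,2]-A@c)<3; c,*_=np.linalg.lstsq(A[k],fl[k,2],rcond=None)
        print(n,"floor n",k.sum(),"slope x deg",np.degrees(c[0]).round(2),"y",np.degrees(c[1]).round(2),"z at centre (10)",c[2].round(2))
    tp=L[(L[:,2]>84)&(L[:,2]<97)&(L[:,0]>25)&(L[:,0]<70)&(abs(L[:,1])>22)]
    if len(tp)>15: print(n,"top strip n",len(tp),"z med(90)",np.median(tp[:,2]).round(1),"x 2-98 (35..57)",np.percentile(tp[:,0],[2,10,50,90,98]).round(1))
    fr=L[(L[:,2]>-3)&(L[:,2]<12)&(L[:,0]<-30)]
    if len(fr)>15: print(n,"front x (-45)",np.percentile(fr[:,0],[1,3,10]).round(1))
    bb=L[(L[:,2]>30)&(L[:,2]<80)&(L[:,0]>25)&(L[:,0]<42)&(abs(L[:,1])>15)]
    if len(bb)>15: print(n,"back front face x (35)",np.percentile(bb[:,0],[10,50,90]).round(1),len(bb), np.degrees(np.polyfit(bb[:,2],bb[:,0],1)[0]).round(2))
E
python3 -c "
from fit import *
fit()"
```

```text
scene floor n 882 slope x deg -0.38 y 0.04 z at centre (10) 9.34
scene top strip n 523 z med(90) 89.5 x 2-98 (35..57) [37.4 38.6 48.8 57.8 59.4]
scene front x (-45) [-42.9 -42.6 -42.3]
scene back front face x (35) [35.5 37.7 38.3] 359 1.34
top floor n 436 slope x deg -0.81 y -0.29 z at centre (10) 8.27
top top strip n 246 z med(90) 88.2 x 2-98 (35..57) [33.7 35.5 45.1 55.1 57.4]
top front x (-45) [-46.6 -45.8 -45. ]
top back front face x (35) [33.7 35.7 36.9] 161 1.07
```

Tilt agrees within 0.6°, and both views put the shelf about 1 mm nearer the board than the tool implies. I'll move in above the groove.

```bash
python3 -m creep '{"slide":[[0.005,-0.06,0],[0.015,-0.16,0],[0.025,-0.26,0],[0.035,-0.36,0],[0.042,-0.44,0],[0.046,-0.486,0],[0.046,-0.486,0],[0.046,-0.486,0]],"twist":[[0,0,0],[0,0,0],[-0.0007,0,-0.0006],[-0.0007,0,-0.0006],[-0.0007,0,-0.0006],[-0.0007,0,-0.0006],[-0.0007,0,-0.0006],[-0.0007,0,-0.0006]],"fingers":[-1,-1,-1,-1,-1,-1,-1,-1]}'
python3 - <<'E'
from fit import *
from snap import *
where(); fit()
snap("pics/s2.png","scene",80)
E
```

```text
clock: 8.2
position: [0.529, -0.2812, 0.2116]
ee_rot: [-0.032, 0.669, 0.742, 0.029]
contact_force: [0.1, 0.7, -4.0]
width: 0.0131
corner board mm [-22.4  -6.8 237.3] zyx deg [ 0.02 14.95  0.06] F board [-0.7  0.2 -4. ] M [-0.04  0.01  0.  ] t 8.2 w 0.0131
scene floor n 940 slope x deg -0.31 y 0.09 z at centre (10) 9.31
scene top strip n 585 z med(90) 89.4 x 2-98 (35..57) [37.1 38.6 50.6 68.8 69.7]
scene front x (-45) [-42.9 -42.8 -42.5]
scene back front face x (35) [36.2 37.7 38.4] 403 1.2
top floor n 361 slope x deg -1.19 y -0.41 z at centre (10) 8.43
top top strip n 295 z med(90) 88.4 x 2-98 (35..57) [33.8 36.6 48.6 67.4 69.3]
top front x (-45) [-46.7 -46.3 -45.1]
top back front face x (35) [34.3 35.8 37.3] 95 -0.41
```

View pics/s2.png

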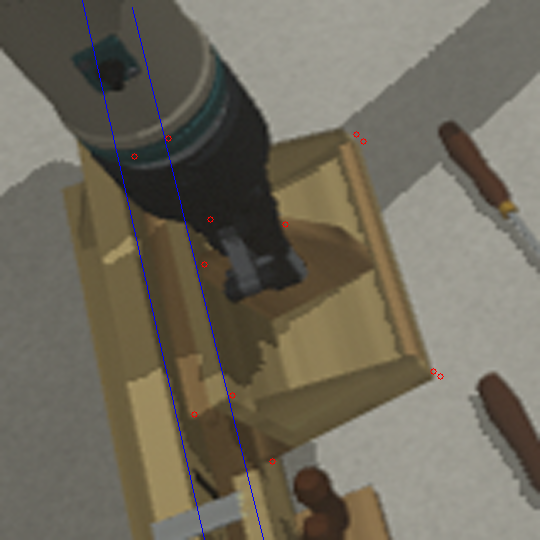

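```bash
python3 -m creep '{"slide":[[0,0.004,-0.02],[0,0.004,-0.05],[0,0.004,-0.08],[0,0.004,-0.1],[0,0.004,-0.1],[0,0.004,-0.1]],"twist":[[0,0,0],[0,0,0],[0,0,0],[0,0,0],[0,0,0],[0,0,0]],"fingers":[-1,-1,-1,-1,-1,-1]}' >/dev/null; python3 -c "
from plan import *
where()"
python3 -m creep '{"slide":[[0,0,-0.007],[0,0,-0.014],[0,0,-0.02],[0,0,-0.02]],"twist":[[0,0,0],[0,0,0],[0,0,0],[0,0,0]],"fingers":[-1,-1,-1,-1]}' >/dev/null; python3 -c "
from plan import *
where()"
```

```text
corner board mm [-22.8  -6.6 222.5] zyx deg [ 0.05 14.89  0.08] F board [ 0.3  0.5 -3.8] M [ 0.01 -0.05 -0.  ] t 8.95 w 0.013
corner board mm [-22.8  -6.6 219.5] zyx deg [ 0.05 14.89  0.08] F board [ 0.4 -0.8 -3.9] M [-0.02 -0.06 -0.02] t 9.35 w 0.0131
```

```bash
for i in 1 2 3; do python3 -m creep '{"slide":[[0,0,-0.005],[0,0,-0.01],[0,0,-0.01]],"twist":[[0,0,0],[0,0,0],[0,0,0]],"fingers":[-1,-1,-1]}' >/dev/null; python3 -c "
from plan import *
where()"; done
```

```text
corner board mm [-22.8  -6.6 218. ] zyx deg [ 0.05 14.89  0.08] F board [ 0.5 -0.3 -3.5] M [ 0.01 -0.08  0.06] t 9.65 w 0.0133
corner board mm [-22.8  -6.6 216.4] zyx deg [ 0.05 14.9   0.08] F board [ 0.2 -0.2 -4.5] M [-0.   -0.07 -0.01] t 9.95 w 0.0128
corner board mm [-22.3  -6.4 215.3] zyx deg [ 0.06 14.82  0.12] F board [ 0.3 -0.1 -3.2] M [-0.03 -0.29  0.05] t 10.25 w 0.0132
```

Contact: the tip touched and slid 0.5 mm into the groove, which puts the cleat edge near E ≈ 204 mm. I'll follow the slope inwards until the back board reaches the edge.

```bash
for i in 1 2; do python3 -m creep '{"slide":[[0.0003,-0.0033,-0.005],[0.0007,-0.0066,-0.01],[0.0007,-0.0066,-0.01]],"twist":[[0,0,0],[0,0,0],[0,0,0]],"fingers":[-1,-1,-1]}' >/dev/null; python3 -c "
from plan import *
where()"; done
```

```text
corner board mm [-21.3  -6.4 213.8] zyx deg [ 0.05 14.83  0.12] F board [ 1.5  1.5 -2. ] M [ 0.01 -0.41  0.03] t 10.55 w 0.0134
corner board mm [-20.3  -6.5 212.2] zyx deg [ 0.05 14.84  0.11] F board [ 3.3  1.1 -1.5] M [ 0.06 -0.46  0.02] t 10.85 w 0.0126
```

```bash
for i in 1 2; do python3 -m creep '{"slide":[[0.0003,-0.0033,-0.004],[0.0007,-0.0066,-0.008],[0.0007,-0.0066,-0.008]],"twist":[[0,0,0],[0,0,0],[0,0,0]],"fingers":[-1,-1,-1]}' >/dev/null; python3 -c "
from plan import *
where()"; done
```

```text
corner board mm [-19.5  -6.5 211. ] zyx deg [ 0.05 14.86  0.11] F board [ 3.6  0.4 -1.1] M [ 0.02 -0.5  -0.06] t 11.15 w 0.0128
corner board mm [-18.6  -6.5 209.6] zyx deg [ 0.05 14.87  0.1 ] F board [ 3.3  0.6 -1.7] M [ 0.07 -0.53 -0.05] t 11.45 w 0.013
```

```bash
for i in 1 2; do python3 -m creep '{"slide":[[0.0002,-0.0017,-0.002],[0.0003,-0.0033,-0.004],[0.0003,-0.0033,-0.004]],"twist":[[0,0,0],[0,0,0],[0,0,0]],"fingers":[-1,-1,-1]}' >/dev/null; python3 -c "
from plan import *
where()"; done
```

```text
corner board mm [-18.5  -6.5 209.3] zyx deg [ 0.05 14.9   0.1 ] F board [1.3 0.5 1.1] M [-0.03 -0.42 -0.07] t 11.75 w 0.013
corner board mm [-18.5  -6.5 209.1] zyx deg [ 0.07 14.94  0.12] F board [-2.3 -0.2  4.2] M [-0.18 -0.07 -0.06] t 12.05 w 0.0129
```

The back board now rests on the cleat edge and the tip on the slope, so both contacts are felt: E ≈ 203.2 mm and the x offset is about 0.15 mm. I'll back off slightly to unload, then plan the swing.

```bash
python3 -m creep '{"slide":[[-0.0007,0.0066,0.006],[-0.0007,0.0066,0.006],[-0.0007,0.0066,0.006]],"twist":[[0,0,0],[0,0,0],[0,0,0]],"fingers":[-1,-1,-1]}' >/dev/null
cat > swing.py <<'E'
from plan import *
def path(E,dx,g,c,ths,Y):
    s=telemetry.get_state(); p0=s["position"]; r0=rot(s["ee_rot"])
    for th in ths:
        t=np.radians(th); co,si=np.cos(t),np.sin(t)
        f=lambda x,z:(x*co+z*si,-x*si+z*co)
        # corner cz-E=h ; edge in shelf frame rel corner: x=g -> solve with tip clearance
        best=None
        for h in np.arange(-2,14,.02):
            # edge rel corner world=(ex,-h); shelf x = ex*co+ h*si = g  (inverse rot: x=X co - Z si)
            ex=(g-h*si)/co; cx=-20-ex
            zs=ex*si-h*co   # shelf z rel corner of edge
            ok=zs<=-1.5*g-c
            for q in ((10,-15),(12,-15)):
                X,Z=f(*q); bx=cx+X; ok&= (h+Z)>=-1.5*(bx+20)+c
                ok&= bx<-.5
            if ok: best=(cx,h); break
        cx,h=best
        k=[f(18,-72.5),f(15,-69.5)]
        p,Rt=corner_target((cx-dx)/1000,(E+h)/1000,th,Y=Y)
        rv=(Rt*r0.inv()).as_rotvec()/(2*np.pi); sl=(p-p0)/.15
        print(th,"c %.2f h %.2f keeper"%(cx,h),[(round(cx+a,1),round(h+b,1)) for a,b in k],"slide",sl.round(4).tolist(),"twist",rv.round(4).tolist())
E
python3 - <<'E'
from swing import *
where(); path(203.2,.15,.6,.6,[14.9,13,11,9,7,5,3,1.5,0],-.0065)
E
```

```text
corner board mm [-18.5  -6.5 209.3] zyx deg [ 0.05 14.85  0.1 ] F board [1.1 0.2 1.9] M [ 0.03 -0.39 -0.11] t 12.35 w 0.0134
14.9 c -18.74 h 7.08 keeper [(np.float64(-20.0), np.float64(-67.6)), (np.float64(-22.1), np.float64(-63.9))] slide [-0.0005, 0.0028, 0.0071] twist [0.0001, 0.0003, -0.0001]
13 c -19.10 h 6.58 keeper [(np.float64(-17.9), np.float64(-68.1)), (np.float64(-20.1), np.float64(-64.5))] slide [-0.0002, -0.0006, -0.0068] twist [-0.0052, -0.0003, -0.0001]
11 c -19.45 h 5.98 keeper [(np.float64(-15.6), np.float64(-68.6)), (np.float64(-18.0), np.float64(-65.1))] slide [0.0002, -0.0048, -0.0216] twist [-0.0107, -0.0008, -0.0001]
9 c -19.76 h 5.34 keeper [(np.float64(-13.3), np.float64(-69.1)), (np.float64(-15.8), np.float64(-65.7))] slide [0.0007, -0.0096, -0.0365] twist [-0.0162, -0.0014, -0.0001]
7 c -20.04 h 4.62 keeper [(np.float64(-11.0), np.float64(-69.5)), (np.float64(-13.6), np.float64(-66.2))] slide [0.0013, -0.015, -0.0516] twist [-0.0217, -0.002, -0.0001]
5 c -20.27 h 3.84 keeper [(np.float64(-8.7), np.float64(-70.0)), (np.float64(-11.4), np.float64(-66.7))] slide [0.0019, -0.0211, -0.0669] twist [-0.0273, -0.0025, -0.0001]
3 c -20.44 h 2.98 keeper [(np.float64(-6.3), np.float64(-70.4)), (np.float64(-9.1), np.float64(-67.2))] slide [0.0026, -0.0279, -0.0825] twist [-0.0328, -0.0031, -0.0001]
1.5 c -20.54 h 2.28 keeper [(np.float64(-4.4), np.float64(-70.7)), (np.float64(-7.4), np.float64(-67.6))] slide [0.0032, -0.0335, -0.0943] twist [-0.0369, -0.0035, -0.0001]
0 c -20.60 h 1.50 keeper [(np.float64(-2.6), np.float64(-71.0)), (np.float64(-5.6), np.float64(-68.0))] slide [0.0038, -0.0394, -0.1065] twist [-0.0411, -0.004, -0.0001]
```

```bash
python3 -m creep '{"slide":[[-0.0005,0.0028,0.007],[-0.0004,0.001,0],[-0.0002,-0.0006,-0.0068],[0,-0.0027,-0.014],[0.0002,-0.0048,-0.0216],[0.0002,-0.0048,-0.0216]],"twist":[[0,0,0],[-0.0025,0,-0.0001],[-0.0052,-0.0003,-0.0001],[-0.008,-0.0005,-0.0001],[-0.0107,-0.0008,-0.0001],[-0.0107,-0.0008,-0.0001]],"fingers":[-1,-1,-1,-1,-1,-1]}' >/dev/null
python3 - <<'E'
from swing import *
where(); path(203.2,.15,.6,.6,[11,9,7,5,3,1.5,0],-.0065)
E
```

```text
corner board mm [-20.   -6.8 209.3] zyx deg [ 0.02 10.93 -0.05] F board [ 3.5 -1.1 -3. ] M [-0.03 -0.7  -0.16] t 12.95 w 0.0134
11 c -19.45 h 5.98 keeper [(np.float64(-15.6), np.float64(-68.6)), (np.float64(-18.0), np.float64(-65.1))] slide [0.0023, -0.0022, -0.0006] twist [0.0002, -0.0001, -0.0001]
9 c -19.76 h 5.34 keeper [(np.float64(-13.3), np.float64(-69.1)), (np.float64(-15.8), np.float64(-65.7))] slide [0.0028, -0.007, -0.0155] twist [-0.0053, -0.0007, -0.0001]
7 c -20.04 h 4.62 keeper [(np.float64(-11.0), np.float64(-69.5)), (np.float64(-13.6), np.float64(-66.2))] slide [0.0033, -0.0125, -0.0306] twist [-0.0108, -0.0012, -0.0001]
5 c -20.27 h 3.84 keeper [(np.float64(-8.7), np.float64(-70.0)), (np.float64(-11.4), np.float64(-66.7))] slide [0.0039, -0.0185, -0.0459] twist [-0.0164, -0.0018, -0.0001]
3 c -20.44 h 2.98 keeper [(np.float64(-6.3), np.float64(-70.4)), (np.float64(-9.1), np.float64(-67.2))] slide [0.0046, -0.0253, -0.0615] twist [-0.0219, -0.0024, -0.0001]
1.5 c -20.54 h 2.28 keeper [(np.float64(-4.4), np.float64(-70.7)), (np.float64(-7.4), np.float64(-67.6))] slide [0.0052, -0.0309, -0.0733] twist [-0.026, -0.0028, -0.0001]
0 c -20.60 h 1.50 keeper [(np.float64(-2.6), np.float64(-71.0)), (np.float64(-5.6), np.float64(-68.0))] slide [0.0058, -0.0368, -0.0855] twist [-0.0302, -0.0032, -0.0001]
```

```bash
python3 -m creep '{"slide":[[0.0002,-0.001,-0.004],[0.0005,-0.004,-0.012],[0.0008,-0.007,-0.019],[0.001,-0.0095,-0.027],[0.0013,-0.013,-0.034],[0.0016,-0.0155,-0.042],[0.0016,-0.0155,-0.042]],"twist":[[-0.0027,-0.0003,0],[-0.0055,-0.0006,0],[-0.008,-0.0009,0],[-0.011,-0.0011,0],[-0.0138,-0.0014,0],[-0.0166,-0.0017,0],[-0.0166,-0.0017,0]],"fingers":[-1,-1,-1,-1,-1,-1,-1]}' >/dev/null
python3 - <<'E'
from swing import *
where(); path(203.2,.15,.6,.6,[5,3,1.5,0],-.0065)
E
```

```text
corner board mm [-21.3  -6.6 207.6] zyx deg [ 0.03  4.97 -0.03] F board [ 2.1  0.1 -2.2] M [ 0.06 -0.22 -0.08] t 13.65 w 0.0132
5 c -20.27 h 3.84 keeper [(np.float64(-8.7), np.float64(-70.0)), (np.float64(-11.4), np.float64(-66.7))] slide [0.0015, -0.0056, -0.0037] twist [0.0001, -0.0001, -0.0001]
3 c -20.44 h 2.98 keeper [(np.float64(-6.3), np.float64(-70.4)), (np.float64(-9.1), np.float64(-67.2))] slide [0.0022, -0.0123, -0.0192] twist [-0.0054, -0.0007, -0.0001]
1.5 c -20.54 h 2.28 keeper [(np.float64(-4.4), np.float64(-70.7)), (np.float64(-7.4), np.float64(-67.6))] slide [0.0028, -0.0179, -0.0311] twist [-0.0096, -0.0011, -0.0001]
0 c -20.60 h 1.50 keeper [(np.float64(-2.6), np.float64(-71.0)), (np.float64(-5.6), np.float64(-68.0))] slide [0.0034, -0.0238, -0.0433] twist [-0.0137, -0.0015, -0.0001]
```

```bash
python3 -m creep '{"slide":[[0.0003,-0.004,-0.008],[0.0007,-0.008,-0.016],[0.001,-0.012,-0.023],[0.0014,-0.016,-0.03],[0.0019,-0.021,-0.038],[0.0019,-0.021,-0.038],[0.0019,-0.021,-0.038]],"twist":[[-0.0027,-0.0003,0],[-0.0055,-0.0006,0],[-0.0082,-0.0009,0],[-0.011,-0.0012,0],[-0.0137,-0.0015,0],[-0.0137,-0.0015,0],[-0.0137,-0.0015,0]],"fingers":[-1,-1,-1,-1,-1,-1,-1]}' >/dev/null
python3 - <<'E'
from swing import *
from fit import fit
where(); path(203.2,.15,.0,.0,[0],-.0065); fit()
E
```

```text
corner board mm [-21.2  -6.8 205.3] zyx deg [ 0.    0.09 -0.01] F board [-0.  -0.6 -3.5] M [0.01 0.31 0.04] t 14.35 w 0.013
0 c -20.00 h 0.00 keeper [(np.float64(-2.0), np.float64(-72.5)), (np.float64(-5.0), np.float64(-69.5))] slide [0.0026, -0.0071, -0.0148] twist [-0.0003, -0.0001, -0.0]
scene floor n 782 slope x deg -0.53 y -0.08 z at centre (10) 9.35
scene top strip n 812 z med(90) 89.4 x 2-98 (35..57) [37.5 39.4 49.8 68.  68.6]
scene front x (-45) [-42.4 -42.3 -42.2]
scene back front face x (35) [34.5 37.7 38. ] 249 1.01
top floor n 346 slope x deg -1.79 y -0.12 z at centre (10) 8.12
top top strip n 256 z med(90) 89.0 x 2-98 (35..57) [35.4 37.9 49.4 65.8 66.8]
top front x (-45) [-45.2 -45.  -44.7]
top back front face x (35) [30.2 34.9 36.2] 74 0.77
```

Upright and hanging almost free of contact. I'll sink it home in small steps.

```bash
for i in 1 2; do python3 -m creep '{"slide":[[0.0002,-0.0015,-0.003],[0.0005,-0.003,-0.006],[0.0005,-0.003,-0.006]],"twist":[[-0.0003,0,0],[-0.0006,0,0],[-0.0006,0,0]],"fingers":[-1,-1,-1]}' >/dev/null; python3 -c "
from plan import *
where()"; done
```

```text
corner board mm [-20.7  -6.7 204.6] zyx deg [-0.02 -0.12 -0.02] F board [-1.7  0.8 -3.6] M [ 0.03  0.48 -0.03] t 14.75 w 0.0127
corner board mm [-20.9  -6.7 204.2] zyx deg [-0.03 -0.31 -0.04] F board [-4.9 -0.9 -0.2] M [-0.02  1.04 -0.04] t 15.05 w 0.0131
```

Moment and force show the bottom pressing first, so it's slightly over-rotated. I'll ease the turn back and unload in x.

```bash
python3 -m creep '{"slide":[[-0.0001,0.002,0],[-0.0003,0.004,0],[-0.0003,0.004,0]],"twist":[[0.0004,0,0],[0.0008,0,0],[0.0008,0,0]],"fingers":[-1,-1,-1]}' >/dev/null; python3 -c "
from plan import *
where()"
```

```text
corner board mm [-20.7  -6.6 203.9] zyx deg [-0.01 -0.07 -0.01] F board [-4.7 -1.  -1.2] M [-0.07  0.88 -0.04] t 15.35 w 0.0132
```

```bash
python3 -m creep '{"slide":[[-0.0003,0.003,-0.001],[-0.0005,0.006,-0.002],[-0.0005,0.006,-0.002]],"twist":[[0,0,0],[0,0,0],[0,0,0]],"fingers":[-1,-1,-1]}' >/dev/null; python3 -c "
from plan import *
where()"
```

```text
corner board mm [-20.7  -6.6 204. ] zyx deg [-0.   -0.18 -0.  ] F board [-1.6 -0.8  0.6] M [-0.19  0.52 -0.04] t 15.65 w 0.0132
```

```bash
python3 -m creep '{"slide":[[0,0,-0.002],[0,0,-0.004],[0,0,-0.004]],"twist":[[0,0,0],[0,0,0],[0,0,0]],"fingers":[-1,-1,-1]}' >/dev/null; python3 -c "
from plan import *
from fit import fit
where()
fit()
import snap
snap.snap('pics/s3.png','scene',70)
r=optics.get_image('wrist'); cv2.imwrite('pics/w3.png',r['img'])"
```

```text
corner board mm [-20.7  -6.6 203.9] zyx deg [-0.01 -0.19  0.02] F board [-0.5 -2.7  5.4] M [-0.58  0.35 -0.18] t 15.95 w 0.013
scene floor n 772 slope x deg -0.61 y -0.08 z at centre (10) 9.38
scene top strip n 792 z med(90) 89.3 x 2-98 (35..57) [37.6 39.4 49.6 67.4 68.1]
scene front x (-45) [-42.5 -42.5 -42.3]
scene back front face x (35) [33.5 37.6 38. ] 259 1.73
top floor n 323 slope x deg -2.52 y -0.42 z at centre (10) 7.64
top top strip n 251 z med(90) 88.7 x 2-98 (35..57) [35.2 37.7 49.2 65.2 66.2]
top front x (-45) [-45.5 -45.3 -44.9]
top back front face x (35) [32.1 35.  36.2] 79 1.17
```

View pics/s3.png

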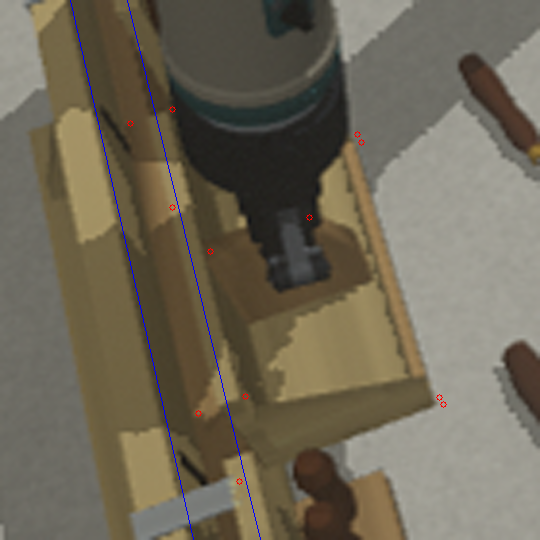

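View pics/w3.png

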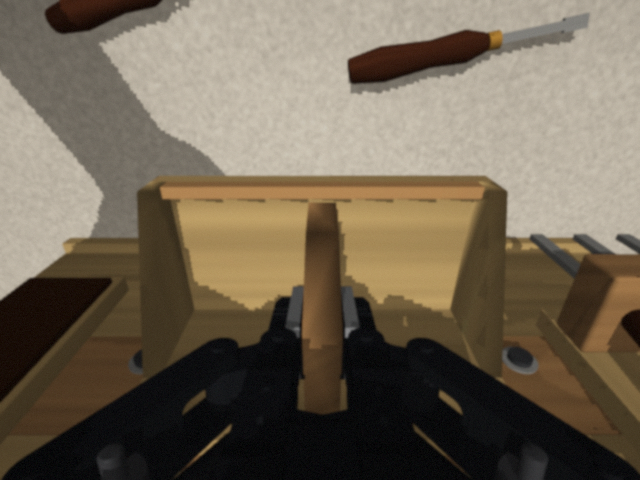

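Pressing 0.6 mm raised the force by 5 N with almost no motion, so the shelf is seated on something. I'll check plumb and height, calibrating the plane fit against the first image, where the shelf stood level on the bench.

```bash
cat > chk.py <<'E'
from plan import *
def floor(P,o,yaw,z0):
    L=Rz(yaw).inv().apply(P-o)*1000
    k=(abs(L[:,2]-z0)<8)&(L[:,0]>-38)&(L[:,0]<25)&(abs(L[:,1])>14)&(abs(L[:,1])<72); fl=L[k]
    A=np.c_[fl[:,0],fl[:,1],np.ones(len(fl))]; c,*_=np.linalg.lstsq(A,fl[:,2],rcond=None)
    for _ in range(4):
        j=abs(fl[:,2]-A@c)<2; c,*_=np.linalg.lstsq(A[j],fl[j,2],rcond=None)
    s=L[(L[:,2]>z0+72)&(L[:,2]<z0+90)&(L[:,0]>38)&(L[:,0]<56)&(abs(L[:,1])<80)]
    return "n %d slope x %.2f y %.2f z %.2f | strip top z %.2f (n %d)"%(j.sum(),np.degrees(c[0]),np.degrees(c[1]),c[2],np.median(s[:,2]) if len(s) else 0,len(s))
def pts(r):
    P=cloud(r).reshape(-1,3); return P[np.isfinite(P).all(1)]
d=pickle.load(open("im0.pkl","rb"))
for n in ("scene","top"): print("bench",n,floor(pts(d[n]),SH,SY,10))
hz=204-82.5
o=BO+RB.apply([-.065,-.0065,0])
for n in ("scene","top"): print("now",n,floor(pts(optics.get_image(n)),o,BY,hz+10),"home expects floor",hz+10,"strip",hz+90)
E
python3 chk.py
```

```text
bench scene n 374 slope x 0.34 y 0.13 z 10.02 | strip top z 89.85 (n 417)
bench top n 412 slope x 0.60 y -0.03 z 9.32 | strip top z 89.43 (n 407)
now scene n 644 slope x -0.27 y 0.28 z 130.46 | strip top z 210.74 (n 712) home expects floor 131.5 strip 211.5
now top n 241 slope x -0.90 y 0.11 z 129.61 | strip top z 210.15 (n 178) home expects floor 131.5 strip 211.5
```

Against that baseline the shelf still leans out about 0.6°. I'll swing the bottom in a little more, pivoting about the cleat edge.

```bash
python3 -m creep '{"slide":[[0.0001,-0.001,-0.001],[0.0003,-0.0026,-0.002],[0.0003,-0.0026,-0.002],[0.0003,-0.0026,-0.002]],"twist":[[-0.0009,-0.0001,0],[-0.0017,-0.0002,0],[-0.0017,-0.0002,0],[-0.0017,-0.0002,0]],"fingers":[-1,-1,-1,-1]}' >/dev/null; python3 -c "
from plan import *
where()"; python3 chk.py | grep now
```

```text
corner board mm [-20.9  -6.6 204.4] zyx deg [ 0.01 -0.81  0.04] F board [-0.9 -4.9  8.1] M [-0.64  0.57 -0.13] t 16.65 w 0.0135
now scene n 679 slope x 0.16 y 0.23 z 130.55 | strip top z 210.83 (n 717) home expects floor 131.5 strip 211.5
now top n 213 slope x 0.06 y 0.42 z 130.15 | strip top z 210.08 (n 186) home expects floor 131.5 strip 211.5
```

Plumb to within about 0.2° now. I'll relieve the pressing and side load, then recheck.

```bash
python3 -m creep '{"slide":[[-0.0015,0,0.003],[-0.003,0,0.005],[-0.003,0,0.005]],"twist":[[0,0,0],[0,0,0],[0,0,0]],"fingers":[-1,-1,-1]}' >/dev/null; python3 -c "
from plan import *
where()"
python3 -m creep '{"slide":[[0,0,0],[0,0,0],[0,0,0],[0,0,0]],"twist":[[0,0,0],[0,0,0],[0,0,0],[0,0,0]],"fingers":[-1,-1,-1,-1]}' 20 >/dev/null; python3 -c "
from plan import *
where()"; python3 chk.py | grep now
```

```text
corner board mm [-20.9  -6.6 204.4] zyx deg [ 0.   -0.79  0.07] F board [ 1.4 -2.4  4.5] M [-0.37  0.31 -0.04] t 17.05 w 0.0131
corner board mm [-20.9  -6.6 204.4] zyx deg [ 0.   -0.79  0.06] F board [ 1.6 -1.8  4. ] M [-0.34  0.23 -0.02] t 17.45 w 0.013
now scene n 650 slope x 0.21 y 0.05 z 130.45 | strip top z 210.78 (n 717) home expects floor 131.5 strip 211.5
now top n 246 slope x 0.83 y 0.48 z 130.19 | strip top z 210.11 (n 191) home expects floor 131.5 strip 211.5
```

Plumb matches the bench baseline, the weight is carried by the cleat, and nothing shifted at 20 N grip. I'll unload the rest and open gently.

```bash
python3 -m creep '{"slide":[[-0.0008,0,0.002],[-0.0015,0.001,0.004],[-0.0015,0.001,0.004]],"twist":[[0,0,0],[0,0,0],[0,0,0]],"fingers":[-1,-1,-1]}' >/dev/null; python3 -c "
from plan import *
where()"
python3 -m creep '{"slide":[[0,0,0],[0,0,0],[0,0,0],[0,0,0],[0,0,0],[0,0,0]],"twist":[[0,0,0],[0,0,0],[0,0,0],[0,0,0],[0,0,0],[0,0,0]],"fingers":[-0.68,-0.66,-0.62,-0.58,-0.54,-0.5]}' >/dev/null; python3 -c "
from plan import *
where()"; python3 chk.py | grep now; python3 -c "
from look import *
cv2.imwrite('pics/w4.png',optics.get_image('wrist')['img'])"
```

```text
corner board mm [-20.9  -6.6 204.4] zyx deg [ 0.01 -0.78  0.07] F board [5.2 1.3 1.5] M [-0.03 -0.15  0.04] t 17.85 w 0.0134
corner board mm [-22.   -7.3 204.3] zyx deg [-0.   -0.67 -0.01] F board [-0.1 -0.5 -0.3] M [ 0.03  0.09 -0.01] t 18.45 w 0.0212
now scene n 670 slope x -0.07 y -0.03 z 130.60 | strip top z 210.64 (n 721) home expects floor 131.5 strip 211.5
now top n 203 slope x -0.17 y 0.02 z 129.73 | strip top z 209.70 (n 193) home expects floor 131.5 strip 211.5
```

View pics/w4.png

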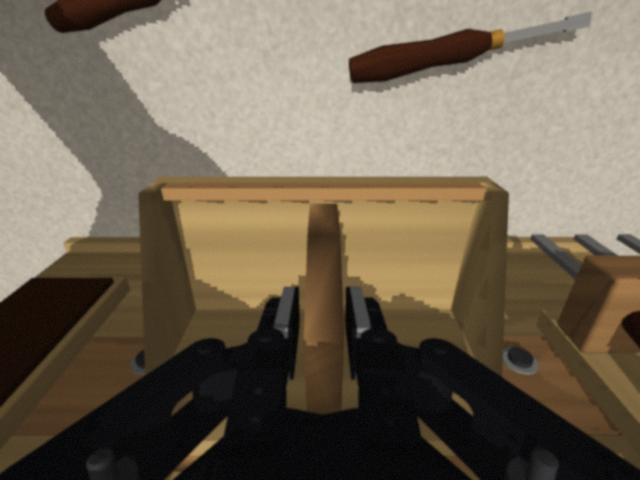

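Released with zero force on the tool; the shelf hangs, fingers clear either side of the divider at (320,330). I'll open a bit more and retreat along the tool axis.

```bash
python3 -m creep '{"slide":[[0,0,0],[0,0,0],[-0.001,0.01,0.05],[-0.003,0.028,0.15],[-0.006,0.055,0.3],[-0.01,0.09,0.48],[-0.015,0.14,0.7],[-0.02,0.25,0.9],[-0.02,0.4,1],[-0.02,0.55,1],[-0.02,0.7,1],[-0.02,0.7,1]],"twist":[[0,0,0],[0,0,0],[0,0,0],[0,0,0],[0,0,0],[0,0,0],[0,0,0],[0,0,0],[0,0,0],[0,0,0],[0,0,0],[0,0,0]],"fingers":[-0.3,-0.2,-0.2,-0.2,-0.2,-0.2,-0.2,-0.2,-0.2,-0.2,-0.2,-0.2]}'
python3 chk.py | grep now
python3 - <<'E'
from look import *
for n in ("scene","top","wrist"): cv2.imwrite(f"pics/{n}5.png",optics.get_image(n)["img"])
a=cv2.imread("pics/scene5.png")[190:475,60:260]; cv2.imwrite("pics/s5c.png",cv2.resize(a,None,fx=2,fy=2,interpolation=cv2.INTER_CUBIC))
E
```

```text
clock: 19.8
position: [0.5265, -0.1832, 0.3178]
ee_rot: [0.069, 0.666, 0.74, -0.062]
contact_force: [-0.2, -0.9, 0.2]
width: 0.0342
now scene n 784 slope x -0.16 y -0.03 z 130.68 | strip top z 210.51 (n 718) home expects floor 131.5 strip 211.5
now top n 536 slope x -0.01 y 0.25 z 130.15 | strip top z 209.84 (n 471) home expects floor 131.5 strip 211.5
```

View pics/s5c.png

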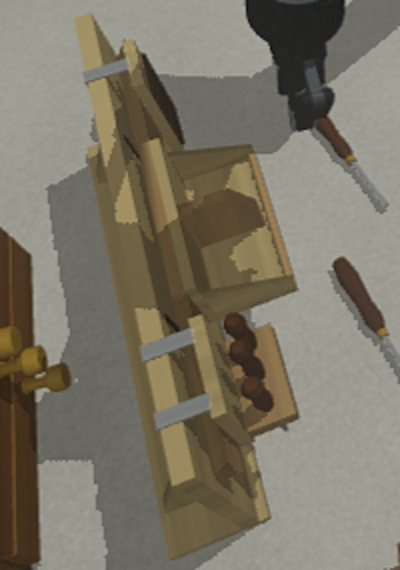

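View pics/wrist5.png

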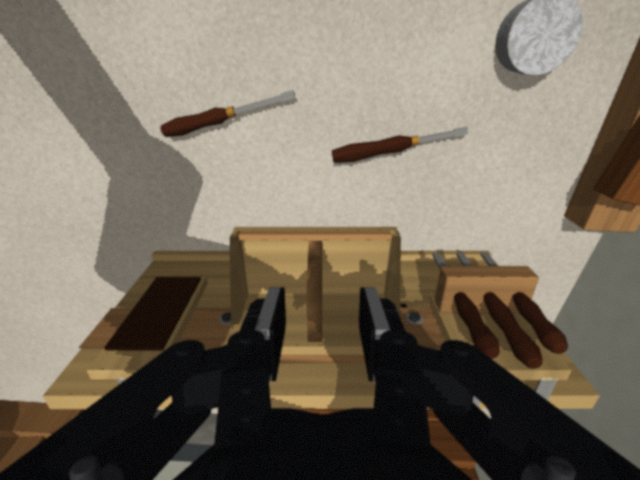

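View pics/scene5.png

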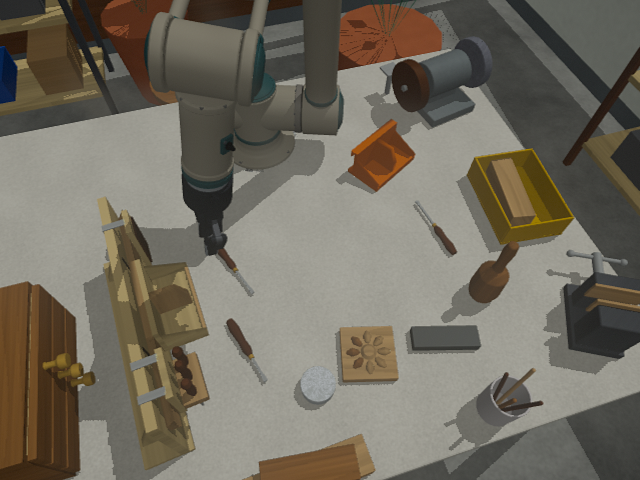

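The shelf hangs between strop and rack, all else in place. Both views still suggest a ~0.5° residual outward lean, so I'll measure that against the local bench and the cleat in the same pictures.

```bash
cat > chk2.py <<'E'
from chk import *
for n in ("scene","top"):
    Q=pts(d[n]); L=RB.inv().apply(Q-BO)*1000
    m=(L[:,0]<-90)&(L[:,0]>-220)&(abs(L[:,1])<150)&(abs(L[:,2])<6)
    A=np.c_[L[m,0],L[m,1],np.ones(m.sum())]; c=np.linalg.lstsq(A,L[m,2],rcond=None)[0]; print(n,"bench slope x,y deg",np.degrees(c[:2]).round(2),c[2].round(2))
    rim=L[(abs(L[:,2]-240)<5)&(abs(L[:,0]-9)<14)&(abs(L[:,1])<110)]; xr=np.median(rim[:,0])-9; zr=np.median(rim[:,2])
    m=(L[:,0]-xr<-4)&(L[:,0]-xr>-17)&(abs(L[:,1]+20)<80)&(L[:,2]>170)&(L[:,2]<215)
    x=L[m,0]-xr; z=L[m,2]; p=np.polyfit(x,z,1); 
    for _ in range(3):
        k=abs(z-np.polyval(p,x))<3; p=np.polyfit(x[k],z[k],1)
    print(n,"face x0",xr.round(2),"rim z",zr.round(2),"cleat slope",p[0].round(2),"E fit",np.polyval(p,-20).round(2),"E with 1.5 slope",(np.median(z+1.5*(x+20)*1)).round(2))
    # now
    r=optics.get_image(n); Q=pts(r); L=RB.inv().apply(Q-BO)*1000; L[:,0]-=xr
    st=L[(L[:,2]>205)&(L[:,2]<217)&(L[:,0]>-45)&(L[:,0]<5)&(abs(L[:,1]+7)<70)]
    c=np.linalg.lstsq(np.c_[st[:,0],np.ones(len(st))],st[:,2],rcond=None)[0]
    print("   strip x",np.percentile(st[:,0],[2,50,98]).round(1),"home -30..-8; z rel rim",(np.median(st[:,2])-zr).round(2),"slope",np.degrees(c[0]).round(2))
    # back board front face, y away from divider/cheeks
    bb=L[(L[:,0]>-38)&(L[:,0]<-24)&(L[:,2]>150)&(L[:,2]<200)&(abs(abs(L[:,1]+7)-42)<25)]
    if len(bb)>20: print("   back face x med(-30)",np.median(bb[:,0]).round(2),"dx/dz deg",np.degrees(np.polyfit(bb[:,2],bb[:,0],1)[0]).round(2),len(bb))
    fr=L[(L[:,0]<-95)&(L[:,2]>115)&(L[:,2]<135)&(abs(L[:,1]+7)<80)]
    print("   front x(-110)",np.percentile(fr[:,0],[1,3,10]).round(1))
E
python3 chk2.py | grep -v -e now
```

```text
bench scene n 374 slope x 0.34 y 0.13 z 10.02 | strip top z 89.85 (n 417)
bench top n 412 slope x 0.60 y -0.03 z 9.32 | strip top z 89.43 (n 407)
scene bench slope x,y deg [-0.01 -0.04] -0.1
scene face x0 1.61 rim z 239.77 cleat slope -1.53 E fit 204.04 E with 1.5 slope 203.81
   strip x [-33.2 -18.    0.8] home -30..-8; z rel rim -29.23 slope 3.44
   back face x med(-30) -29.52 dx/dz deg 0.07 181
   front x(-110) [-109.6 -109.6 -109.4]
top bench slope x,y deg [-0.01  0.05] -0.6
top face x0 -0.94 rim z 239.25 cleat slope -1.49 E fit 203.07 E with 1.5 slope 203.27
   strip x [-30.6 -17.3   1.7] home -30..-8; z rel rim -29.34 slope 2.01
   back face x med(-30) -29.29 dx/dz deg -0.11 210
   front x(-110) [-110.1 -109.9 -109.3]
```

Against the local bench (slope −0.01°) the shelf is plumb and at home height and depth. The earlier 0.5° came from a poor baseline. Handing in.

```bash
python3 -c "
from rig import order
print(order.sign_off())"
```

```text
the job is handed in; nothing more can be done
None
```

The plywood shelf hangs on the cleat between the strop and the rack, and I handed the job in at about 20 s with the gripper clear of it. I hooked it over tilted 15° with contact forces of about 5 N or less. I then swung it upright, let it sink home with about 12 N of light pressing, and opened only once the cleat was carrying its weight.

Last checks after release:

| Check | Measured | Home |
|---|---|---|
| Plumb | floor slope −0.16° (scene) and −0.01° (top); back face 0.07° and −0.11° | 0° |
| Front edge, board x | about −110 mm | −110 mm |
| Back board front face, board x | about −29.4 mm | −30 mm |
| Strip top, height | about 210.2 mm | about 211 mm for a cleat edge near 203.5 mm |

The final pictures showed nothing else out of place.

**Disagreement:** just before and after release, comparing with the first picture suggested the shelf leaned out about 0.5°. Measured against the bench near the board it is plumb within 0.2°, so I trusted that reading. The two cameras disagree by about 2.5 mm in absolute depth, so I compared positions within each view.

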